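# Point out the misplaced roll and the pot that replaces it

## Task

The wooden tray should hold four clay pots of one size, but a roll of tape lies in one of its pockets. Show a colleague the swap by pointing: hold the fingertips a few centimetres straight above the middle of that roll for two seconds, then likewise above the loose pot on the table that is the same size as those in the tray, and finish with the fingertips raised more than 20 cm above the table. Do not touch or move the tray, any pot or roll, or the duck, point at no other pot or roll, and keep the fingertips well up (10 cm or more above the table) when passing over one.

Things in the scene. Friction and masses are not known exactly. Their poses are not given: they have to be found in the camera images.
- pot_tray: shallow open wooden tray, 172 x 172 mm, 30 mm tall, fixed to the table, with a darker 10 mm thick rail on two opposite sides (its x sides); floor and walls 5 mm thick; one divider each way makes 2 x 2 square pockets of 78 mm, their centres 42 mm from the tray's centre along its own x and y; origin at the centre of its underside, on the table, z up
- tray_pot_a: one of the three pots standing in the tray's pockets: terracotta flower pot, 64 mm across the rim, 50 mm tall, tapering to 42 mm at the foot, open at the top; origin at the centre of its underside, z up, 5 mm above the table
- tray_pot_b: one of the three pots standing in the tray's pockets: terracotta flower pot, 64 mm across the rim, 50 mm tall, tapering to 42 mm at the foot, open at the top; origin at the centre of its underside, z up, 5 mm above the table
- tray_pot_c: one of the three pots standing in the tray's pockets: terracotta flower pot, 64 mm across the rim, 50 mm tall, tapering to 42 mm at the foot, open at the top; origin at the centre of its underside, z up, 5 mm above the table
- tray_roll: the misplaced roll of stem tape, lying flat on the floor of the one tray pocket that has no pot: a ring 58 mm across and 13 mm thick; origin at the centre of its underside, 5 mm above the table, z up. The rims of the pots beside it stand 37 mm above its top, and their centres are about 84 mm away
- spare_pot: the loose pot on the bare table of the same size as those in the tray: terracotta flower pot, 64 mm across the rim, 50 mm tall, tapering to 42 mm at the foot, open at the top; origin at the centre of its underside, z up, at table height
- small_pot: a loose smaller pot on the bare table, the wrong size: terracotta, 49 mm across, 38 mm tall; origin at the centre of its underside, z up
- table_roll: another roll of stem tape, lying flat on the bare table where it belongs: a ring 58 mm across, 13 mm thick; origin at the centre of its underside, z up
- duck: a bystander: small rubber duck on the table, 56 x 46 x 42 mm; origin at the centre of its underside, z up
Not all that is in view belongs to the job. What is shaped like the tray_pot_a but blue is not meant.

How it is judged (in metres and radians):
On the way, in this order (a step that is already met when the one before it is completed fails the run):
1. the fingertips dwell over the middle of the roll in the tray (grasp point within 25 mm sideways and less than 105 mm above its underside) for 1.5 s (horizontal distance between the grasp point and tray_roll below 0.025 m and z of the grasp point in the frame of tray_roll below 0.105 m), for 1.5 s.
2. the fingertips dwell over the middle of the loose pot of the tray's size (within 25 mm sideways and less than 135 mm above its underside) for 1.5 s (horizontal distance between the grasp point and spare_pot below 0.025 m and z of the grasp point in the frame of spare_pot below 0.135 m), for 1.5 s.
At the end, for the whole second after the job is handed in: the grasp point is more than 0.20 m above the table, and the pots, rolls and duck are at rest within 6 mm of where they stood (height (world z) of the grasp point above 0.2 m and distance of each of tray_pot_a, tray_pot_b, tray_pot_c, tray_roll, spare_pot, small_pot, table_roll, duck from where it was at the start of the episode below 0.006 m and linear speed of each of tray_pot_a, tray_pot_b, tray_pot_c, tray_roll, spare_pot, small_pot, table_roll, duck below 0.02 m/s); the robot touches nothing.
It fails at once if the robot touches the tray, a pot, a roll or the duck (contact force between any of the arm, the fingers and tray_pot_a above 0.3 N or contact force between any of the arm, the fingers and tray_pot_b above 0.3 N or contact force between any of the arm, the fingers and tray_pot_c above 0.3 N or contact force between any of the arm, the fingers and tray_roll above 0.3 N or contact force between any of the arm, the fingers and spare_pot above 0.3 N or contact force between any of the arm, the fingers and small_pot above 0.3 N or contact force between any of the arm, the fingers and table_roll above 0.3 N or contact force between any of the arm, the fingers and duck above 0.3 N or contact force between any of the arm, the fingers and pot_tray above 0.3 N).
It fails at once if a pot, a roll or the duck is moved or lifted more than 10 mm (distance of any of tray_pot_a, tray_pot_b, tray_pot_c, tray_roll, spare_pot, small_pot, table_roll, duck from where it was at the start of the episode above 0.01 m).
It fails at once if the fingertips dip over a wrong pot or roll (grasp point within 20 mm of its middle sideways and less than 110 mm (pots) or 95 mm (roll) above its underside) ((horizontal distance between the grasp point and tray_pot_a below 0.02 m and z of the grasp point in the frame of tray_pot_a below 0.11 m) or (horizontal distance between the grasp point and tray_pot_b below 0.02 m and z of the grasp point in the frame of tray_pot_b below 0.11 m) or (horizontal distance between the grasp point and tray_pot_c below 0.02 m and z of the grasp point in the frame of tray_pot_c below 0.11 m) or (horizontal distance between the grasp point and small_pot below 0.02 m and z of the grasp point in the frame of small_pot below 0.11 m) or (horizontal distance between the grasp point and table_roll below 0.02 m and z of the grasp point in the frame of table_roll below 0.095 m)).
It also fails if it takes over 40 s, if anything falls off the work surface, if the arm or the gripper's body presses on something with over 40 N, if the wrist force passes 120 N, or if a joint passes its speed limit or range.

## Robot

A 6-joint arm with a two-finger parallel gripper is mounted at the origin on the work surface; the furniture and walls round the work are solid. World frame = base frame: x ahead of the robot, y to its left, z up, the work surface at z = 0. Lengths are in mm, angles in rad, forces in N, time in s.
With the tool pointing down it reaches from about 250 to 800 mm from the base axis. Payload 3.9 kg.
Tool frame: the origin (TCP) lies between the finger pads; the fingertips stand 8 mm ahead of it and the grasp point (between the pads) lies 11 mm behind it; x points along the fingers, z is the direction in which the jaws open and shut, and the axes are right-handed (so a half turn about x gives the same grasp; the last joint's range is limited). The gripper opens to 85 mm and grips with 20 to 120 N. Pads are 22 mm wide; open, the fingers measure 114 mm over their backs; the gripper's body (76 mm by 85 mm) begins 54 mm behind the grasp point. The pads swing forward as they close: fully open they stand 13 mm farther back than shut.
Start: joints at [1.13, 0.26, -0.138, 1.173, 0, 1.571], TCP at [223.992, 474.808, 239.304] pointing down, gripper open.
Joint ranges: [-2.78, 2.78], [-0.83, 1.72], [-1.28, 1.37], [-1.9, 2.12], [-1.57, 1.48], [-3.14, 3.14]. Speed limits (rad/s): [2.57, 2.57, 3.14, 3.14, 3.14, 3.14].

## Interface

Orientations are given as a unit quaternion [x, y, z, w].
In Python, from rig import * gives the robot as it stands.
- The arm moves only by the tool play_rows, never from a script. Its argument "motion" is a list of rows, each an object with "hand": the opening, from -1 (shut) to 1 (fully open); "translation": the shift along the tool's x, y, z in cm, a list of three; "spin": the turn about the tool's x in rad. A call has exactly 8 rows; each row shifts and turns the commanded pose from where the row before left it, along the tool's axes as they then stand; what a row does not reach is not made up. A row lasts 1/12 s, in which the tool goes at most 41.7 mm and 7.16 degrees, less where a joint would pass 70% of its speed; a pose out of reach is approached as far as the arm can. A call is refused whole if a number of a shift passes 4.17 or a number of a turn 0.125, either way. A call with a gripper value outside its range is refused whole. The fingers move at their own pace and stop on an object; the grip force is fixed at half the most. Time passes only in rows, so rows that do not move let the fingers close, or fill a call up. It gives the time, the measured TCP pose, the force and the opening at its end, in the units of the state.
- sense(): the state, without advancing time (a new reading comes with each control period).
- get_image(name): name is "side" or "top"; returns the picture (480x640x3 uint8, red, green, blue); there is no depth.
- get_calibration(name): a dict with "vfov" (degrees; the focal length in pixels is half the picture's height over the tangent of half this angle, whatever the lens; pixels are square), "cx", "cy" (the principal point, pixels), "k1" (the pictures are not rectified: a ray, as slopes to the right and down, at radius r is drawn at 1 + k1 r^2 times it, then the intrinsics apply), "R" (3x3) and "t" (3): a world point X has camera coordinates R X + t. Camera axes: x right, y down, z forward; pixel columns grow to the right and rows downward; lengths in mm; the calibration is good to about 2 mm. A picture is of the moment at which its call begins. get_calibration takes no time and is no camera call.
- sign_off(): hands the job in, once; it reports no verdict.
The state is a dict: "t": time; "qpos": joint angles; "joint_velocities": joint speeds; "effort": joint torques, N m; "tcp_pos": TCP position; "eef_rot": TCP orientation; "wrist_force": force on the tool from outside, world axes, zero at the start; "wrist_torque": the same for the moment, N m; "gripper_width": finger opening in mm.
Only numpy, scipy, OpenCV 4.12 (cv2) and the standard library are available. Lean on these libraries where they do the work, as an engineer would, in place of code of your own. Each camera call takes 0.05 s, during which the arm holds its last target.

## Working session

There is one attempt and no reset: what is moved stays moved. The work goes in short steps, Python scripts to look and compute and a tool call to move; the robot and the scene stay as the last step left them, time stands still between calls to the robot, and variables do not carry over. Pictures are saved under pics/ and viewed, and the job is handed in when it is done.

Besides the shell and the picture viewer there is one more tool, called after "Call:" in YAML: its name, and indented under it one key for each argument. play_rows: Moves the arm, as the interface text tells. Its arguments: {"type":"object","properties":{"motion":{"type":"array","items":{"type":"object","properties":{"hand":{"type":"number"},"translation":{"type":"array","items":{"type":"number"}},"spin":{"type":"number"}}}}},"required":["motion"]}

```bash
mkdir -p pics; python3 - <<'E'
from rig import *
import cv2
for n in("top","side"):
    cv2.imwrite(f"pics/{n}0.png",get_image(n)[:,:,::-1]); print(n,get_calibration(n))
print(sense())
E
```

```text
top {'vfov': 43.94021836183922, 'cx': 318.1682292545853, 'cy': 240.23693051178284, 'k1': -0.19905533247973037, 'R': array([[ 0.02819874, -0.99953692, -0.01143605],
       [-0.9867136 , -0.02600206, -0.16037505],
       [ 0.16000342,  0.01580648, -0.9869899 ]]), 't': array([ 107.2941689 ,  526.81245628, 1077.11432156])}
side {'vfov': 51.3706144820477, 'cx': 317.91356095349454, 'cy': 239.81662106459018, 'k1': 0.015374558636401057, 'R': array([[ 0.99884339,  0.04499956,  0.01693868],
       [ 0.03960806, -0.57033406, -0.82045735],
       [-0.02725952,  0.82017931, -0.57145675]]), 't': array([-517.76336891,   83.0708367 , 1186.21799082])}
{'t': 0.1, 'qpos': array([ 1.12998823e+00,  2.60613157e-01, -1.39268198e-01,  1.17269382e+00,
        9.36967541e-06,  1.57080057e+00]), 'joint_velocities': array([ 0.00075653, -0.00141426,  0.00258211, -0.00014639, -0.0019727 ,
        0.00123076]), 'effort': array([ 1.04031456e-03, -4.06508267e+01,  2.54527527e+01,  1.00574055e-02,
        7.86460100e-05,  1.03729991e-05]), 'tcp_pos': array([223.73900613, 474.26318166, 238.54018837]), 'eef_rot': array([-0.37892515,  0.59775007,  0.37825729,  0.59668417]), 'wrist_force': array([-0.84732535, -0.21174211, -0.37341618]), 'wrist_torque': array([-0.02111896, -0.02055933, -0.00743284]), 'gripper_width': 85.45452078822954}
```

View pics/top0.png

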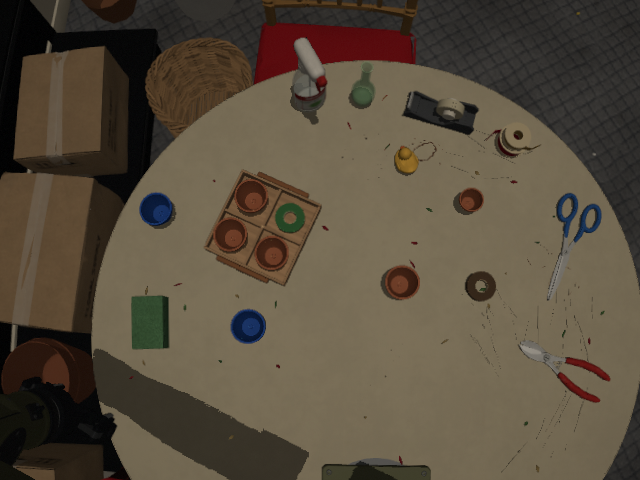

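View pics/side0.png

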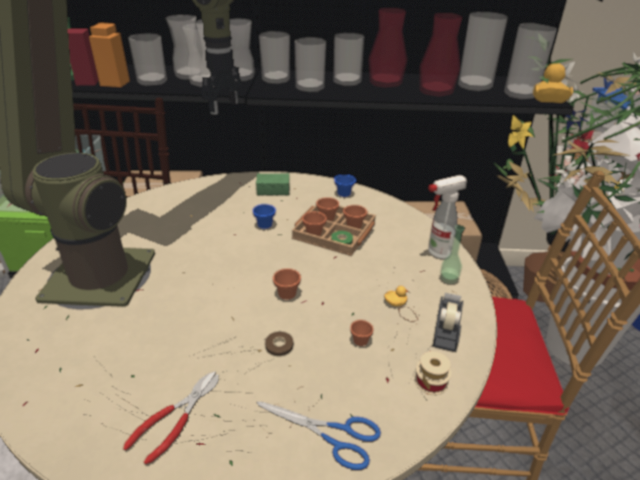

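In the top view the tray is at about (263,228). The candidates are:
- **Tape rolls:** green ring in the tray (290,218), brown ring on the table (481,286), and a spool at (515,140).
- **Loose pots:** large terracotta (402,282), small terracotta (470,201), and blue ones at (157,209) and (248,326), which are excluded.

I choose the green roll in the tray and the pot at (402,282). Next I'll measure both, triangulate them, and check a close crop.

```bash
cat > h.py <<'E'
import numpy as np, cv2
from rig import *
def ray(n,u,v):
    c=get_calibration(n); f=240/np.tan(np.radians(c['vfov']/2))
    K=np.array([[f,0,c['cx']],[0,f,c['cy']],[0,0,1.]])
    p=cv2.undistortPoints(np.array([[[u,v]]],float),K,np.array([c['k1'],0,0,0.])).ravel()
    R=np.array(c['R']);t=np.array(c['t'])
    d=R.T@np.array([p[0],p[1],1]); return -R.T@t,d/np.linalg.norm(d)
def plane(n,u,v,z):
    o,d=ray(n,u,v); return o+d*(z-o[2])/d[2]
def tri(a,b):
    o1,d1=ray("top",*a);o2,d2=ray("side",*b)
    s=np.linalg.lstsq(np.c_[d1,-d2],o2-o1,rcond=None)[0]
    p,q=o1+s[0]*d1,o2+s[1]*d2
    return (p+q)/2,np.linalg.norm(p-q)
E
python3 - <<'E'
from h import *
def blobs(n):
    im=cv2.imread(f"pics/{n}0.png"); h=cv2.cvtColor(im,cv2.COLOR_BGR2HSV)
    for nm,lo,hi in(("terra",(3,125,60),(12,255,255)),("green",(55,110,50),(90,255,255)),("brown",(5,50,30),(22,200,105))):
        m=cv2.inRange(h,lo,hi); 
        m=cv2.morphologyEx(m,cv2.MORPH_CLOSE,np.ones((3,3)))
        for c in cv2.findContours(m,cv2.RETR_EXTERNAL,cv2.CHAIN_APPROX_NONE)[0]:
            a=cv2.contourArea(c)
            x,y,w,hh=cv2.boundingRect(c)
            if 120<a<3000: 
                (ex,ey),ax,_=cv2.fitEllipse(c)
                print(n,nm,a,"box",x,y,w,hh,"ell",round(ex,1),round(ey,1),np.round(ax,1))
blobs("top");blobs("side")
a=cv2.imread("pics/top0.png");b=cv2.imread("pics/side0.png")
A=cv2.resize(a[160:310,195:515],(800,375),interpolation=2)
cv2.imwrite("pics/c1.png",A)
cv2.imwrite("pics/c2.png",cv2.resize(b[180:360,240:440],(660,594),interpolation=2))
E
```

```text
top terra 598.5 box 43 352 26 40 ell 56.1 372.2 [25.2 36.6]
top terra 883.0 box 385 266 35 34 ell 401.8 282.0 [33.  34.2]
top terra 186.0 box 217 255 51 27 ell 242.3 268.8 [ 4.2 71.6]
top terra 904.5 box 254 235 35 35 ell 271.1 252.4 [33.3 34.6]
top terra 869.5 box 213 217 34 35 ell 229.6 233.9 [32.5 34.1]
top terra 419.5 box 459 188 25 24 ell 471.1 199.3 [22.5 23.9]
top terra 836.5 box 234 179 34 33 ell 250.6 195.1 [32.2 33.2]
top terra 135.0 box 258 172 50 25 ell 282.1 184.0 [ 3.4 70. ]
top green 597.0 box 276 204 28 28 ell 289.5 217.5 [27.5 27.7]
top brown 2750.5 box 12 443 96 37 ell 64.4 462.0 [37.9 99.9]
top brown 744.0 box 464 271 38 31 ell 481.1 286.4 [29.3 35.7]
top brown 1039.5 box 380 260 40 41 ell 400.0 281.7 [34.9 40.4]
top brown 581.0 box 453 188 31 27 ell 467.9 201.1 [24.4 30.6]
top brown 539.5 box 484 128 57 36 ell 510.5 144.0 [30.4 47.4]
top brown 260.0 box 401 90 76 48 ell 436.0 112.2 [30.4 82. ]
top brown 1620.0 box 261 0 157 36 ell 339.7 17.6 [ 37.4 166. ]
top brown 221.0 box 81 0 39 11 ell 96.5 3.7 [ 8.9 43.2]
top brown 731.5 box 30 0 40 33 ell 53.3 11.9 [30.4 41.
[... 433 characters left out ...]
25.2 81.3]
side brown 805.5 box 468 409 96 44 ell 507.5 431.0 [ 34.8 109.2]
side brown 451.0 box 266 333 27 23 ell 279.0 344.0 [22.2 26. ]
side brown 190.5 box 277 286 21 14 ell 287.4 292.6 [12.5 22.6]
side brown 138.0 box 294 233 46 17 ell 322.5 242.5 [ 4.2 53.7]
side brown 375.5 box 612 227 28 52 ell 625.4 253.5 [23.4 41.8]
side brown 128.5 box 297 223 30 12 ell 313.9 228.0 [10.7 28.4]
side brown 161.5 box 466 216 17 47 ell 473.7 238.0 [14.8 39.1]
side brown 2791.0 box 46 212 82 78 ell 93.6 256.3 [63.5 83.1]
side brown 249.5 box 591 205 29 40 ell 604.7 224.6 [20.8 35.1]
side brown 194.0 box 24 170 15 43 ell 31.3 191.6 [12.8 36.9]
side brown 2005.0 box 88 21 43 67 ell 108.6 55.2 [35.2 76.4]
```

View pics/c1.png

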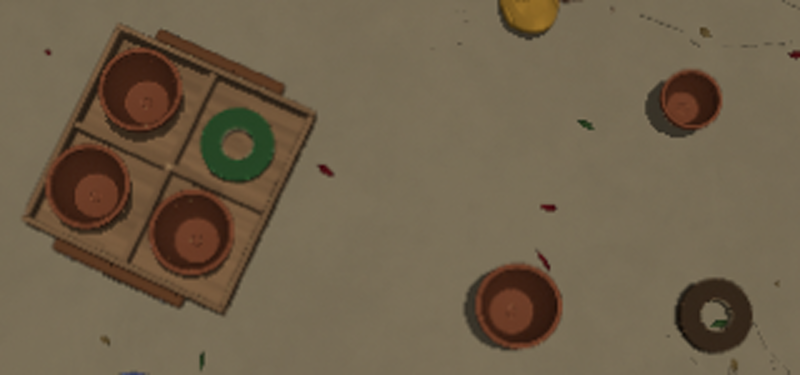

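View pics/c2.png

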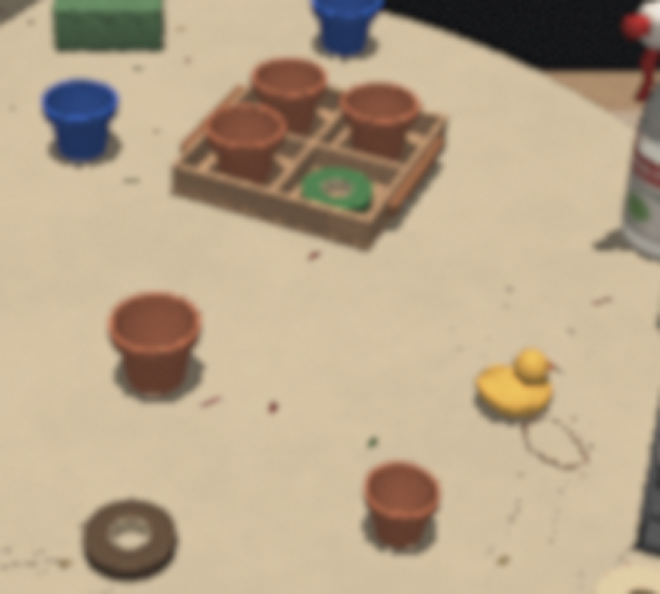

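The crops confirm the choice. The green ring lies in the one pocket without a pot, at top (289.5,217.5) and side about (342.3,236.5). The larger loose pot's rim, at top (402,282) and side about (287,277), is 34 px across like the tray pots. The small pot is 24 px across.

```bash
python3 - <<'E'
from h import *
from scipy.spatial.transform import Rotation as Ro
np.set_printoptions(precision=1,suppress=True)
for k,a,b in(("roll",(289.5,217.5),(342.3,236.5)),("spare",(402,282),(287,277)),("small",(471,199.5),(361.6,327)),("troll",(481,286),(279,341.5))):
    print(k,*tri(a,b))
print("roll z18",plane("top",289.5,217.5,18),"side",plane("side",342.3,236.5,18))
print("spare z50",plane("top",402,282,50),"side",plane("side",287,277,50))
for u,v in((271.1,252.4),(229.6,233.9),(250.6,195.1)): print("tp",plane("top",u,v,55))
print("duck",plane("top",406,160,25))
print("green box",plane("top",150,321,40),"blue",plane("top",248,326,50),"bottle",plane("top",305,95,0))
# diam
for w,l,r,z in(("spare",(385,283),(420,283),50),("small",(459,200),(484,200),38)): print(w,np.linalg.norm(plane("top",*l,z)-plane("top",*r,z)))
s=sense();print(s['tcp_pos'],"\n",Ro.from_quat(s['eef_rot']).as_matrix())
E
```

```text
roll [572.9 179.3  14.6] 2.4375356975592455
spare [449.2 -36.6  46.8] 1.480008920674319
small [ 613.2 -172.2   36. ] 1.1254033102075036
troll [ 448.  -196.5    9.4] 0.9884483446494181
roll z18 [571.  178.9  18. ] side [574.  174.8  18. ]
spare z50 [448.2 -36.3  50. ] side [450.4 -40.3  50. ]
tp [496.5 208.4  55. ]
tp [529.4 288.   55. ]
tp [605.1 251.9  55. ]
duck [691.2 -46.5  25. ]
green box [361.1 435.3  40. ] blue [359.  246.3  50. ] bottle [833.6 158.1   0. ]
spare 65.39997723070753
small 49.637810042792346
[223.7 474.3 238.5] 
 [[-0.  -0.9  0.4]
 [-0.   0.4  0.9]
 [-1.   0.  -0. ]]
```

The roll is at about (572,177) and the spare pot at about (449,-38). Triangulated top heights of 15 and 47 mm agree with the 18 and 50 mm in the text. I'll shut the gripper and travel high.

Call:
play_rows:
  motion:
    - {"hand":-1,"translation":[0,-2.8,-0.75],"spin":0}
    - {"hand":-1,"translation":[0,-2.8,-0.75],"spin":0}
    - {"hand":-1,"translation":[0,-2.8,-0.75],"spin":0}
    - {"hand":-1,"translation":[0,-2.8,-0.75],"spin":0}
    - {"hand":-1,"translation":[0,-2.8,-0.75],"spin":0}
    - {"hand":-1,"translation":[0,-2.8,-0.75],"spin":0}
    - {"hand":-1,"translation":[0,-2.8,-0.75],"spin":0}
    - {"hand":-1,"translation":[0,-2.8,-0.75],"spin":0}

```text
t: 0.77
tcp_pos: [401.6, 323.7, 238.9]
eef_rot: [-0.379, 0.598, 0.379, 0.597]
wrist_force: [0.2, -0.3, -0.4]
gripper_width: 0.5
```

Call:
play_rows:
  motion:
    - {"hand":-1,"translation":[0,-2.7,-0.75],"spin":0}
    - {"hand":-1,"translation":[0,-2.7,-0.75],"spin":0}
    - {"hand":-1,"translation":[0,-2.7,-0.75],"spin":0}
    - {"hand":-1,"translation":[0,-2.7,-0.75],"spin":0}
    - {"hand":-1,"translation":[0,-2.7,-0.75],"spin":0}
    - {"hand":-1,"translation":[0,-2.7,-0.75],"spin":0}
    - {"hand":-1,"translation":[0,-2.7,-0.75],"spin":0}
    - {"hand":-1,"translation":[0,-2.7,-0.75],"spin":0}

```text
t: 1.43
tcp_pos: [571.3, 177.3, 238.7]
eef_rot: [-0.378, 0.598, 0.379, 0.597]
wrist_force: [0.2, 0.3, -0.7]
gripper_width: -0.1
```

```bash
python3 - <<'E'
from h import *
np.set_printoptions(precision=1,suppress=True)
print(sense()['tcp_pos'],sense()['qpos'])
a=get_image("top")[:,:,::-1];b=get_image("side")[:,:,::-1]
cv2.imwrite("pics/m.png",cv2.resize(np.hstack([a[120:320,180:380],b[120:320,230:430]]),(800,400)))
E
```

```text
[571.3 177.3 238.7] [0.3 0.4 0.  1.2 0.  0.7]
```

View pics/m.png

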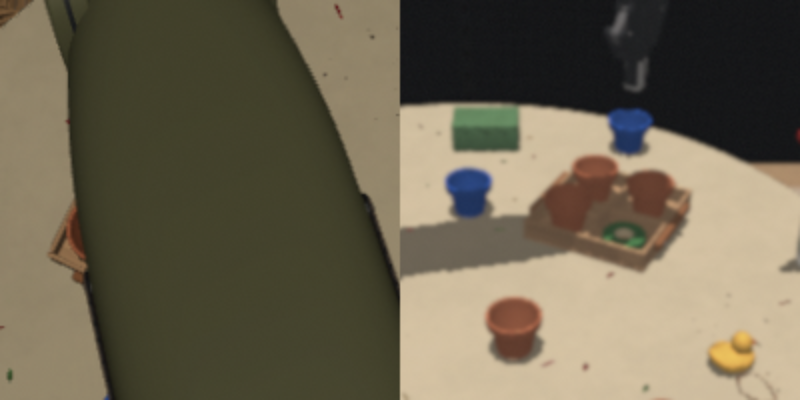

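The side view shows the shut fingertips at crop (635,88), in line above the green ring at (625,235). The arm hides the tray in the top view. Descending about 152 mm.

Call:
play_rows:
  motion:
    - {"hand":-1,"translation":[1.9,0,0],"spin":0}
    - {"hand":-1,"translation":[1.9,0,0],"spin":0}
    - {"hand":-1,"translation":[1.9,0,0],"spin":0}
    - {"hand":-1,"translation":[1.9,0,0],"spin":0}
    - {"hand":-1,"translation":[1.9,0,0],"spin":0}
    - {"hand":-1,"translation":[1.9,0,0],"spin":0}
    - {"hand":-1,"translation":[1.9,0,0],"spin":0}
    - {"hand":-1,"translation":[1.9,0,0],"spin":0}

```text
t: 2.2
tcp_pos: [569.7, 179.0, 86.1]
eef_rot: [-0.379, 0.597, 0.379, 0.597]
wrist_force: [0.0, -0.6, 0.3]
gripper_width: 0.2
```

```bash
python3 - <<'E'
from h import *
np.set_printoptions(precision=1,suppress=True)
print(sense()['tcp_pos'],sense()['wrist_force'])
b=get_image("side")[:,:,::-1]
cv2.imwrite("pics/m2.png",cv2.resize(b[130:280,260:420],(640,600),interpolation=2))
E
```

```text
[569.7 179.   86.1] [ 0.  -0.6  0.3]
```

View pics/m2.png

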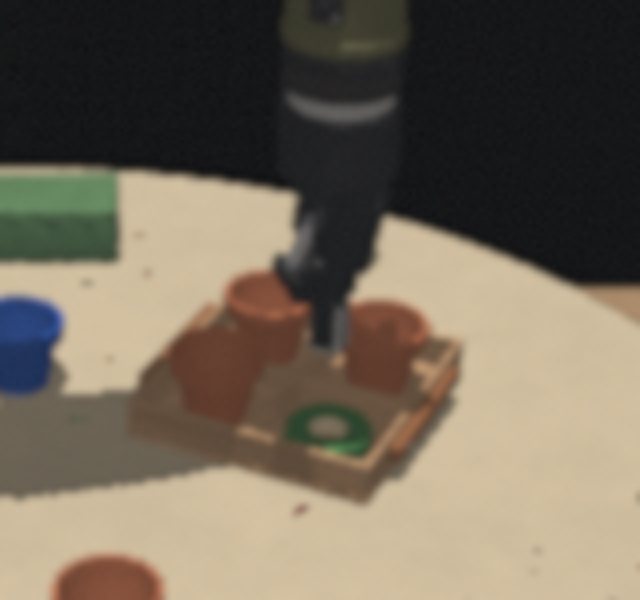

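The fingertips are at crop (328,352), straight above the ring at (328,428) and clear of the pot rims. Holding here for over 2 s.

Call:
play_rows:
  motion:
    - {"hand":-1,"translation":[0,0,0],"spin":0}
    - {"hand":-1,"translation":[0,0,0],"spin":0}
    - {"hand":-1,"translation":[0,0,0],"spin":0}
    - {"hand":-1,"translation":[0,0,0],"spin":0}
    - {"hand":-1,"translation":[0,0,0],"spin":0}
    - {"hand":-1,"translation":[0,0,0],"spin":0}
    - {"hand":-1,"translation":[0,0,0],"spin":0}
    - {"hand":-1,"translation":[0,0,0],"spin":0}

```text
t: 2.92
tcp_pos: [570.9, 178.6, 87.6]
eef_rot: [-0.379, 0.597, 0.379, 0.597]
wrist_force: [-0.6, 0.6, 0.1]
gripper_width: -0.0
```

Call:
play_rows:
  motion:
    - {"hand":-1,"translation":[0,0,0],"spin":0}
    - {"hand":-1,"translation":[0,0,0],"spin":0}
    - {"hand":-1,"translation":[0,0,0],"spin":0}
    - {"hand":-1,"translation":[0,0,0],"spin":0}
    - {"hand":-1,"translation":[0,0,0],"spin":0}
    - {"hand":-1,"translation":[0,0,0],"spin":0}
    - {"hand":-1,"translation":[0,0,0],"spin":0}
    - {"hand":-1,"translation":[0,0,0],"spin":0}

```text
t: 3.58
tcp_pos: [570.7, 178.6, 87.3]
eef_rot: [-0.379, 0.597, 0.379, 0.597]
wrist_force: [-0.6, 0.9, 0.4]
gripper_width: -0.2
```

Call:
play_rows:
  motion:
    - {"hand":-1,"translation":[0,0,0],"spin":0}
    - {"hand":-1,"translation":[0,0,0],"spin":0}
    - {"hand":-1,"translation":[0,0,0],"spin":0}
    - {"hand":-1,"translation":[0,0,0],"spin":0}
    - {"hand":-1,"translation":[0,0,0],"spin":0}
    - {"hand":-1,"translation":[0,0,0],"spin":0}
    - {"hand":-1,"translation":[0,0,0],"spin":0}
    - {"hand":-1,"translation":[0,0,0],"spin":0}

```text
t: 4.25
tcp_pos: [570.8, 178.5, 87.3]
eef_rot: [-0.379, 0.597, 0.379, 0.597]
wrist_force: [0.1, 0.4, 0.5]
gripper_width: 0.0
```

Call:
play_rows:
  motion:
    - {"hand":-1,"translation":[0,0,0],"spin":0}
    - {"hand":-1,"translation":[0,0,0],"spin":0}
    - {"hand":-1,"translation":[0,0,0],"spin":0}
    - {"hand":-1,"translation":[0,0,0],"spin":0}
    - {"hand":-1,"translation":[0,0,0],"spin":0}
    - {"hand":-1,"translation":[0,0,0],"spin":0}
    - {"hand":-1,"translation":[0,0,0],"spin":0}
    - {"hand":-1,"translation":[0,0,0],"spin":0}

```text
t: 4.92
tcp_pos: [570.7, 178.5, 87.3]
eef_rot: [-0.379, 0.597, 0.379, 0.597]
wrist_force: [0.0, 0.2, -0.2]
gripper_width: -0.1
```

```bash
python3 - <<'E'
from h import *
o,d=ray("side",342,218)
for z in(65,78,85): print(z,plane("side",342,218,z))
E
```

```text
65 [570.99963255 190.67331926  65.        ]
78 [570.5324446  170.07629553  78.        ]
85 [570.28088186 158.98559045  85.        ]
```

The tip height comes out at about 73–78 mm, as expected, and the dwell lasted 2.7 s. Now I'll rise.

Call:
play_rows:
  motion:
    - {"hand":-1,"translation":[-1.9,0,0],"spin":0}
    - {"hand":-1,"translation":[-1.9,0,0],"spin":0}
    - {"hand":-1,"translation":[-1.9,0,0],"spin":0}
    - {"hand":-1,"translation":[-1.9,0,0],"spin":0}
    - {"hand":-1,"translation":[-1.9,0,0],"spin":0}
    - {"hand":-1,"translation":[-1.9,0,0],"spin":0}
    - {"hand":-1,"translation":[-1.9,0,0],"spin":0}
    - {"hand":-1,"translation":[-1.9,0,0],"spin":0}

```text
t: 5.58
tcp_pos: [570.6, 178.5, 240.3]
eef_rot: [-0.379, 0.597, 0.379, 0.597]
wrist_force: [-0.1, -0.7, -0.6]
gripper_width: 0.5
```

Call:
play_rows:
  motion:
    - {"hand":-1,"translation":[0,0.22,-3.1],"spin":0}
    - {"hand":-1,"translation":[0,0.22,-3.1],"spin":0}
    - {"hand":-1,"translation":[0,0.22,-3.1],"spin":0}
    - {"hand":-1,"translation":[0,0.22,-3.1],"spin":0}
    - {"hand":-1,"translation":[0,0.22,-3.1],"spin":0}
    - {"hand":-1,"translation":[0,0.22,-3.1],"spin":0}
    - {"hand":-1,"translation":[0,0.22,-3.1],"spin":0}
    - {"hand":-1,"translation":[0,0.22,-3.1],"spin":0}

```text
t: 6.25
tcp_pos: [448.0, -39.3, 239.4]
eef_rot: [-0.379, 0.597, 0.379, 0.597]
wrist_force: [-0.1, 0.1, 1.1]
gripper_width: -0.2
```

Descending to a TCP height of about 97 mm.

Call:
play_rows:
  motion:
    - {"hand":-1,"translation":[1.8,0,0],"spin":0}
    - {"hand":-1,"translation":[1.8,0,0],"spin":0}
    - {"hand":-1,"translation":[1.8,0,0],"spin":0}
    - {"hand":-1,"translation":[1.8,0,0],"spin":0}
    - {"hand":-1,"translation":[1.8,0,0],"spin":0}
    - {"hand":-1,"translation":[1.8,0,0],"spin":0}
    - {"hand":-1,"translation":[1.8,0,0],"spin":0}
    - {"hand":-1,"translation":[0,0,0],"spin":0}

```text
t: 6.92
tcp_pos: [446.3, -38.0, 110.6]
eef_rot: [-0.377, 0.599, 0.38, 0.596]
wrist_force: [-0.6, -0.7, 0.6]
gripper_width: -0.2
```

```bash
python3 - <<'E'
from h import *
print(sense()['tcp_pos'])
b=get_image("side")[:,:,::-1]
cv2.imwrite("pics/m3.png",cv2.resize(b[170:320,210:370],(640,600),interpolation=2))
E
```

```text
[446.30366668 -38.04216482 110.55756729]
```

View pics/m3.png

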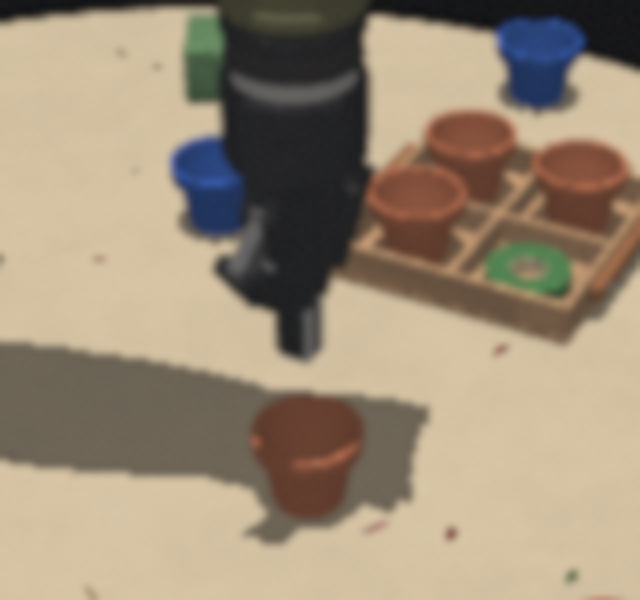

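The tips at crop (300,355) stand above the pot rim at (307,428). The TCP is 110 mm up, so I'll lower it 12 mm for margin, then hold.

Call:
play_rows:
  motion:
    - {"hand":-1,"translation":[0.6,-0.1,0],"spin":0}
    - {"hand":-1,"translation":[0.6,-0.1,0],"spin":0}
    - {"hand":-1,"translation":[0,0,0],"spin":0}
    - {"hand":-1,"translation":[0,0,0],"spin":0}
    - {"hand":-1,"translation":[0,0,0],"spin":0}
    - {"hand":-1,"translation":[0,0,0],"spin":0}
    - {"hand":-1,"translation":[0,0,0],"spin":0}
    - {"hand":-1,"translation":[0,0,0],"spin":0}

```text
t: 7.63
tcp_pos: [451.0, -39.1, 101.6]
eef_rot: [-0.379, 0.597, 0.378, 0.597]
wrist_force: [-0.7, -0.5, 0.0]
gripper_width: -0.2
```

Call:
play_rows:
  motion:
    - {"hand":-1,"translation":[0,0,0],"spin":0}
    - {"hand":-1,"translation":[0,0,0],"spin":0}
    - {"hand":-1,"translation":[0,0,0],"spin":0}
    - {"hand":-1,"translation":[0,0,0],"spin":0}
    - {"hand":-1,"translation":[0,0,0],"spin":0}
    - {"hand":-1,"translation":[0,0,0],"spin":0}
    - {"hand":-1,"translation":[0,0,0],"spin":0}
    - {"hand":-1,"translation":[0,0,0],"spin":0}

```text
t: 8.3
tcp_pos: [450.8, -39.1, 101.3]
eef_rot: [-0.379, 0.597, 0.379, 0.597]
wrist_force: [-0.4, 0.2, 0.5]
gripper_width: -0.0
```

Call:
play_rows:
  motion:
    - {"hand":-1,"translation":[0,0,0],"spin":0}
    - {"hand":-1,"translation":[0,0,0],"spin":0}
    - {"hand":-1,"translation":[0,0,0],"spin":0}
    - {"hand":-1,"translation":[0,0,0],"spin":0}
    - {"hand":-1,"translation":[0,0,0],"spin":0}
    - {"hand":-1,"translation":[0,0,0],"spin":0}
    - {"hand":-1,"translation":[0,0,0],"spin":0}
    - {"hand":-1,"translation":[0,0,0],"spin":0}

```text
t: 8.97
tcp_pos: [450.8, -39.1, 101.3]
eef_rot: [-0.379, 0.597, 0.379, 0.597]
wrist_force: [-0.5, 0.4, -0.1]
gripper_width: -0.3
```

Call:
play_rows:
  motion:
    - {"hand":-1,"translation":[0,0,0],"spin":0}
    - {"hand":-1,"translation":[0,0,0],"spin":0}
    - {"hand":-1,"translation":[0,0,0],"spin":0}
    - {"hand":-1,"translation":[0,0,0],"spin":0}
    - {"hand":-1,"translation":[0,0,0],"spin":0}
    - {"hand":-1,"translation":[0,0,0],"spin":0}
    - {"hand":-1,"translation":[0,0,0],"spin":0}
    - {"hand":-1,"translation":[0,0,0],"spin":0}

```text
t: 9.63
tcp_pos: [450.8, -39.1, 101.3]
eef_rot: [-0.379, 0.597, 0.379, 0.597]
wrist_force: [0.9, 0.4, 0.2]
gripper_width: 0.1
```

Call:
play_rows:
  motion:
    - {"hand":-1,"translation":[-2,0,0],"spin":0}
    - {"hand":-1,"translation":[-2,0,0],"spin":0}
    - {"hand":-1,"translation":[-2,0,0],"spin":0}
    - {"hand":-1,"translation":[-2,0,0],"spin":0}
    - {"hand":-1,"translation":[-2,0,0],"spin":0}
    - {"hand":-1,"translation":[-2,0,0],"spin":0}
    - {"hand":-1,"translation":[-2,0,0],"spin":0}
    - {"hand":-1,"translation":[-2,0,0],"spin":0}

```text
t: 10.3
tcp_pos: [450.6, -39.1, 262.3]
eef_rot: [-0.379, 0.597, 0.379, 0.597]
wrist_force: [1.1, 0.5, -1.0]
gripper_width: -0.3
```

Call:
play_rows:
  motion:
    - {"hand":-1,"translation":[-1,0,0],"spin":0}
    - {"hand":-1,"translation":[-1,0,0],"spin":0}
    - {"hand":-1,"translation":[0,0,0],"spin":0}
    - {"hand":-1,"translation":[0,0,0],"spin":0}
    - {"hand":-1,"translation":[0,0,0],"spin":0}
    - {"hand":-1,"translation":[0,0,0],"spin":0}
    - {"hand":-1,"translation":[0,0,0],"spin":0}
    - {"hand":-1,"translation":[0,0,0],"spin":0}

```text
t: 10.97
tcp_pos: [450.4, -39.1, 280.7]
eef_rot: [-0.378, 0.598, 0.379, 0.597]
wrist_force: [-0.4, 0.2, -0.3]
gripper_width: -0.2
```

```bash
python3 - <<'E'
from h import *
print(sense()['tcp_pos'],sense()['t'],sense()['wrist_force'])
b=get_image("side")[:,:,::-1]
cv2.imwrite("pics/m4.png",b)
a=cv2.imread("pics/side0.png")
print(cv2.absdiff(a,b)[200:360,270:420].max(2).__gt__(40).sum())
E
```

```text
[450.4459418  -39.06692974 280.67973651] 10.9667 [-0.35591445  0.23532141 -0.27395197]
840
```

View pics/m4.png

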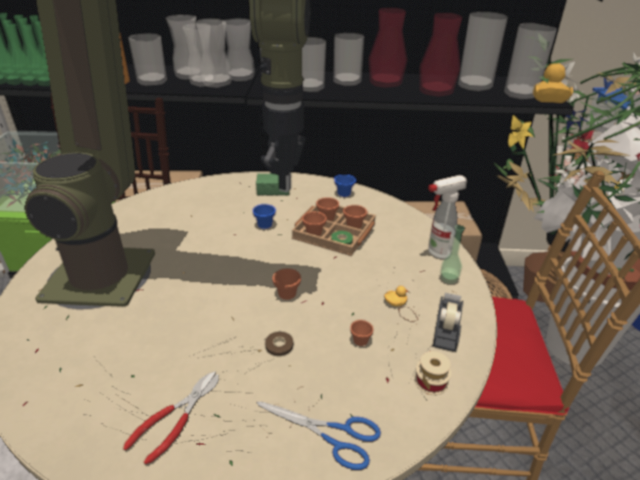

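Everything stands where it was: tray at (335,228), spare pot at (287,284), small pot, roll and duck. The pixel difference from the first picture comes from the arm's shadow. Signing off.

```bash
python3 -c "
from rig import *
print(sign_off())"
```

```text
the job is handed in; nothing more can be done
None
```

The pointing is done and the job is handed in; no verdict was reported. With the gripper shut, I did the following:

- **Tray roll:** I held the grasp point about 98 mm above the table over the green roll, measured at about (572, 177) mm, for about 2.7 s.
- **Spare pot:** I held it about 112 mm above the table over the larger loose terracotta pot, measured at about (449, −38) mm, for over 2 s.
- **Finish:** I ended with the TCP at 281 mm, so the fingertips are well above 20 cm. It took about 11 s of the 40 s allowed.

**Checks:**
- **Contact:** Wrist-force readings stayed around 1 N, which is noise.
- **Objects:** By eye, the last side picture shows every object where it started. A pixel comparison with the first picture did flag changes, which I put down to the arm's shadow.
- **Position measurements:** The two views disagreed by up to about 5 mm sideways, and their heights came out 3–4 mm below the stated ones. Both are well inside the 25 mm tolerance.
- **Not checked:** The top camera could not confirm the position over the roll because the arm hid the tray. I took no top picture over the pot. Both positions rest on the side view and the measured TCP.

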